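Key the jar turntable's plate onto its pin

TASK

The jar plate of the labelling turntable sits raised on its spindle because its rim notch is not over the locating pin. With a fingertip, push the plate's posts to turn it until the notch is over the pin, then press the plate straight down until it is fully seated, and leave it. Do not lift the plate, and do not pick up or disturb the jars and other things around it.

Things in the scene. Friction and masses are not known exactly. Their poses are not given: they have to be found in the camera images.
- station: the jar turntable's fixed base: a dark steel deck 190 x 190 mm with its top 40 mm above the table, and a motor housing 80 mm wide and 78 mm tall along its +y side (97 to 177 mm from the plate's axis). Origin under the deck's centre, on the plate's vertical axis, at table height. It cannot move
- pin_top (a point): top of the locating pin: a steel pin 16 mm across with a round nose, standing on the deck with its centre 75 mm from the plate's axis, on the station's +x side; its outer 3 mm show beyond the plate's rim. Its top is 54 mm above the table
- plate_top (a point): centre of the top of the black rubber pad (52 mm across, 3 mm high) in the middle of the plate, on the plate's axis. The plate is a round aluminium disc, 160 mm across and 8 mm thick; the plate's own top face is 3 mm below this point. Nothing sticks up at the centre, and it is the best place to press. The plate starts raised, with its underside 56 mm above the table, 2 mm clear of the pin; seated it is 12 mm lower
- notch (a point): the notch in the plate's rim: about 24 mm wide, 15 mm deep radially, cut through the plate. The point lies in the notch, on its centre line, 75 mm from the axis, on the plate's top face. The plate goes down only when the notch is over the pin, to about 2 degrees either way; the pin's round nose draws in errors up to about 5 degrees while it is pressed
- plate (a joint): turn of the plate about its vertical axis, rad, growing counter-clockwise from above. The notch is over the pin at 0 and equally at 2 pi (6.283); it turns from -1.0 to 7.28, starts anywhere between 0.7 and 5.58, and stays where it is left (about 0.1 N m of friction: 2 N at a post)
- plate_seat (a joint): how far the plate is pressed down its spindle, m: 0 as it starts (raised), 0.012 fully seated. A snug fit holds it at any height; it needs about 4 to 6 N on top to go down, and at 0.002 to 0.003 it meets the pin if the notch is not over it. Negative means lifted
- post0 (a point): centre of the top of a white plastic post on the plate, 14 mm across, standing 28 mm above the plate's top face, 55 mm from the axis, at 60 degrees counter-clockwise (from above) from the notch. A fingertip pushing sideways on a post turns the plate
- post1 (a point): centre of the top of a white plastic post on the plate, 14 mm across, standing 28 mm above the plate's top face, 55 mm from the axis, at 180 degrees counter-clockwise (from above) from the notch. A fingertip pushing sideways on a post turns the plate
- post2 (a point): centre of the top of a white plastic post on the plate, 14 mm across, standing 28 mm above the plate's top face, 55 mm from the axis, at 300 degrees counter-clockwise (from above) from the notch. A fingertip pushing sideways on a post turns the plate
- honey_jar_a: small honey jar, 54 mm across, 70 mm tall, on the table beside the turntable; origin at the centre of its underside; to be left alone
- honey_jar_b: another small honey jar, 54 mm across, 70 mm tall, on the table in front of the turntable; origin at the centre of its underside; to be left alone
- pickle_jar: tall green jar, 76 mm across, 115 mm tall, on the table; origin at the centre of its underside; to be left alone
- carrot_jar: tall orange-brown jar, 76 mm across, 115 mm tall, on the table; origin at the centre of its underside; to be left alone
- lid: loose brass jar lid, 36 mm across, 10 mm high, lying on a corner of the turntable's deck (40 mm above the table), just outside the plate's rim; origin at the centre of its underside; to be left alone
- label_roll: roll of paper labels lying flat, 76 mm across, 40 mm high, on the table; origin at the centre of its underside; to be left alone
- sauce_bottle: amber sauce bottle, 52 mm across, 150 mm tall, on the table; origin at the centre of its underside; to be left alone

How it is judged:
On the way, in this order (a step that is already met when the one before it is completed fails the run):
1. the notch is turned over the pin (within 10 mm) with the plate still up (horizontal distance between notch and pin_top below 0.01 m and value of joint plate_seat below 0.006 m).
2. the plate is pressed down over the pin (value of joint plate_seat above 0.01 m and horizontal distance between notch and pin_top below 0.005 m), for 0.1 s.
At the end, for the whole second after the job is handed in: the plate is seated at least 10.0 mm down of its 12 mm, the notch within 5 mm of the pin, the plate at rest, and the robot clear of everything (all of step 2 and velocity of joint plate between -0.05 and 0.05 rad/s); the robot touches nothing.
It fails at once if the plate is lifted by more than 4 mm (value of joint plate_seat below -0.004 m).
It fails at once if a jar, the bottle, the lid or the label roll is moved more than 20 mm (distance of any of honey_jar_a, honey_jar_b, pickle_jar, carrot_jar, lid, label_roll, sauce_bottle from where it was at the start of the episode above 0.02 m).
It fails at once if a jar, the bottle, the lid or the label roll is tipped (angle between any of honey_jar_a, honey_jar_b, pickle_jar, carrot_jar, lid, label_roll, sauce_bottle's own z axis and vertical above 0.35 rad).
It also fails if it takes over 64 s, if anything falls off the work surface, if the arm or the gripper's body presses on something with over 40 N, if the wrist force passes 120 N, or if a joint passes its speed limit or range.

ROBOT

A 6-joint arm with a two-finger parallel gripper is mounted at the origin on the work surface. World frame = base frame: x ahead of the robot, y to its left, z up, the work surface at z = 0. Lengths are in m, angles in rad, forces in N, time in s.
With the tool pointing down it reaches from about 0.275 to 0.85 m from the base axis. Payload 5.2 kg.
Tool frame: the origin (TCP) lies at the centre of the arm's flange, where the gripper is bolted on; the fingertips stand 173 mm ahead of it and the grasp point (between the pads) lies 155 mm ahead of it; x points along the fingers, z is the direction in which the jaws open and shut, and the axes are right-handed (so a half turn about x gives the same grasp; the last joint's range is limited). The gripper opens to 85 mm and grips with 20 to 120 N. Pads are 22 mm wide; open, the fingers measure 114 mm over their backs; the gripper's body (76 mm by 85 mm) begins 54 mm behind the grasp point. The pads swing forward as they close: fully open they stand 13 mm farther back than shut.
Start: joints at [-1.367, 0.259, 1.535, -0, 1.348, -0.203], TCP at [0.218, -0.505, 0.405] pointing down, gripper open.
Joint ranges: [-3.14, 3.14], [-0.91, 2.08], [0.19, 2.58], [-1.22, 4.36], [0.22, 2.71], [-3.12, 3.12]. Speed limits (rad/s): [2.57, 2.57, 3.14, 3.14, 3.14, 3.14].

INTERFACE

Orientations are given as a 3x3 rotation matrix whose columns are the frame's x, y, z axes.
In Python, from bench import r, vision gives the robot as it stands.
- The arm moves only by the tool apply_moves, never from a script. Its argument "targets" is a list of rows, each a list of 7 numbers: the shift along the world's x, y, z in mm, then the turn, a rotation vector about the world's x, y, z in degrees, then the gripper's target within -1 to 1 (fully open at 1, half-way at 0, shut at -1). In form: [[x, y, z, ax, ay, az, fingers], ...]. A call has 1 to 8 rows; each row is the pose to reach, as a shift and turn from the pose commanded when the call began; what a row does not reach only later rows make up. A row lasts 1/10 s, in which the tool goes at most 50 mm and 8.59 degrees, less where a joint would pass 70% of its speed; a pose out of reach is approached as far as the arm can. A call with a gripper value outside its range is refused whole. The fingers move at their own pace and stop on an object; the grip force is fixed at half the most. Time passes only in rows, so rows that repeat a pose let the fingers close. It gives the time, the measured TCP pose, the force and the opening at its end, in the units of the state.
- r.read_state(): the state, without advancing time (a new reading comes with each control period).
- vision.grab_frame(name): name is "scene" or "top" or "wrist"; returns the picture (400x640x3 uint8, red, green, blue); there is no depth.
- vision.camera_info(name): a dict with "fx", "fy", "cx", "cy" (pixels), "R" (3x3) and "t" (3): a world point X has camera coordinates R X + t. Camera axes: x right, y down, z forward; pixel columns grow to the right and rows downward; lengths in m; the calibration is good to about 2 mm. A picture is of the moment at which its call begins: read the wrist's pose just before it. camera_info takes no time and is no camera call; for the wrist camera it gives the pose at the moment of the call.
- r.job_done(): hands the job in, once; it reports no verdict.
The state is a dict: "time_s": time; "joint_pos": joint angles; "joint_velocities": joint speeds; "tau": joint torques, N m; "tcp_pos": TCP position; "tool_rot": TCP orientation; "wrist_force": force on the tool from outside, world axes, zero at the start; "wrist_torque": the same for the moment, N m; "width": finger opening in m.
Only numpy, scipy, OpenCV 4.12 (cv2) and the standard library are available. Lean on these libraries where they do the work, as an engineer would, in place of code of your own. Each camera call takes 0.05 s, during which the arm holds its last target.

## Working session

There is one attempt and no reset: what is moved stays moved. The work goes in short steps, Python scripts to look and compute and a tool call to move; the robot and the scene stay as the last step left them, time stands still between calls to the robot, and variables do not carry over. Pictures are saved under pics/ and viewed, and the job is handed in when it is done.

Besides the shell and the picture viewer there is one more tool, called after "Call:" as name(argument=value, ...) on one line, values as JSON. apply_moves: Moves the arm, as the interface text tells. Its arguments: {"type":"object","properties":{"targets":{"type":"array","items":{"type":"array","items":{"type":"number"}}}},"required":["targets"]}

```bash
mkdir -p pics
python3 - <<'E'
from bench import r, vision
import cv2
s=r.read_state(); print(s)
for n in ["scene","top"]:
    im=vision.grab_frame(n); cv2.imwrite(f"pics/{n}0.png",im[:,:,::-1]); c=vision.camera_info(n); print(n,c)
E
```

```text
{'time_s': 0.0, 'joint_pos': array([-1.36680661e+00,  2.59358399e-01,  1.53606741e+00, -6.75835934e-06,
        1.34798781e+00, -2.02792367e-01]), 'joint_velocities': array([-0.00155417,  0.00052884, -0.0012206 , -0.00015939,  0.00184747,
       -0.00026447]), 'tau': array([-8.64035228e-04, -4.46036947e+01, -2.90573198e+01, -4.98726404e-04,
        1.15215825e-02,  1.30801260e-05]), 'tcp_pos': array([ 0.21759256, -0.50490311,  0.4038724 ]), 'tool_rot': array([[-3.75340799e-04,  9.18398240e-01,  3.95657089e-01],
       [ 1.78186860e-03,  3.95657103e-01, -9.18396582e-01],
       [-9.99998342e-01,  3.60297238e-04, -1.78497124e-03]]), 'wrist_force': array([-0.74624237,  0.14374665,  0.45711249]), 'wrist_torque': array([ 0.0170651 , -0.04226004, -0.04769048]), 'width': 0.08572293238349084}
scene {'fx': 503.88628293523215, 'fy': 503.88628293523215, 'cx': 325.1641400511791, 'cy': 198.57616469575007, 'R': array([[-0.86681797,  0.49831737,  0.01750444],
       [ 0.25775426,  0.47785956, -0.8397696 ],
       [-0.42683645, -0.72341554, -0.54266068]]), 't': array([ 0.43536186, -0.04371015,  1.48728409])}
top {'fx': 447.29969864415693, 'fy': 447.29969864415693, 'cx': 325.8936854657181, 'cy': 198.3721141113183, 'R': array([[ 0.00640668, -0.99994768, -0.00797456],
       [-0.99778599, -0.00586451, -0.06624739],
       [ 0.06619716,  0.00838133, -0.99777136]]), 't': array([-0.01601309,  0.49237006,  1.25282858])}
```

View pics/scene0.png

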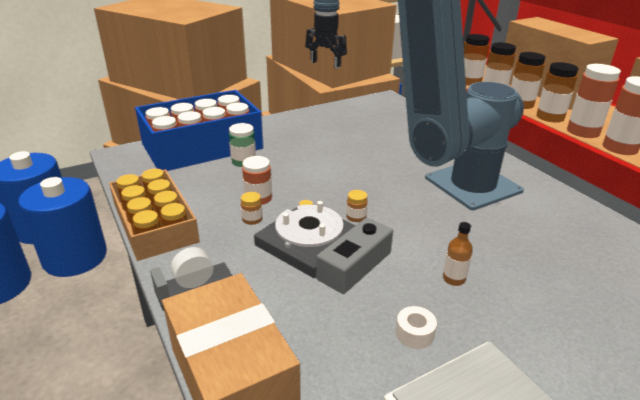

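View pics/top0.png

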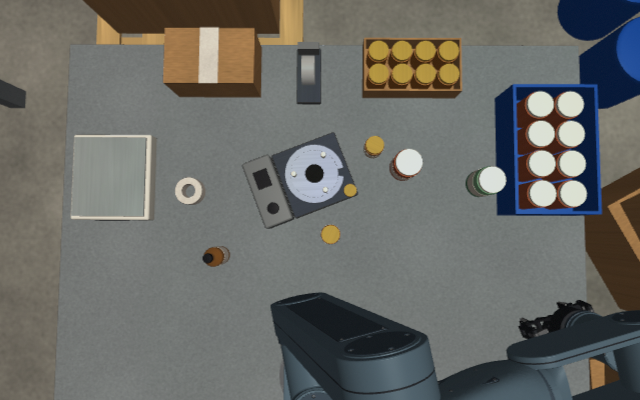

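Run:
```python
import cv2
a=cv2.imread("pics/top0.png"); cv2.imwrite("pics/t1.png",cv2.resize(a[120:250,240:400],None,fx=4.8,fy=4.5,interpolation=cv2.INTER_CUBIC)[:,:])
a=cv2.imread("pics/scene0.png"); cv2.imwrite("pics/s1.png",cv2.resize(a[180:300,240:400],None,fx=5,fy=5,interpolation=cv2.INTER_CUBIC))
```

```text
(no output)
```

View pics/t1.png

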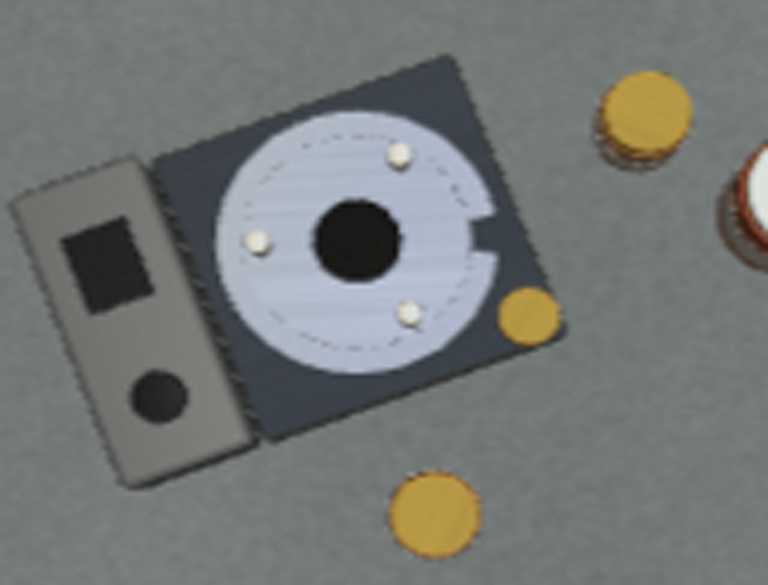

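View pics/s1.png

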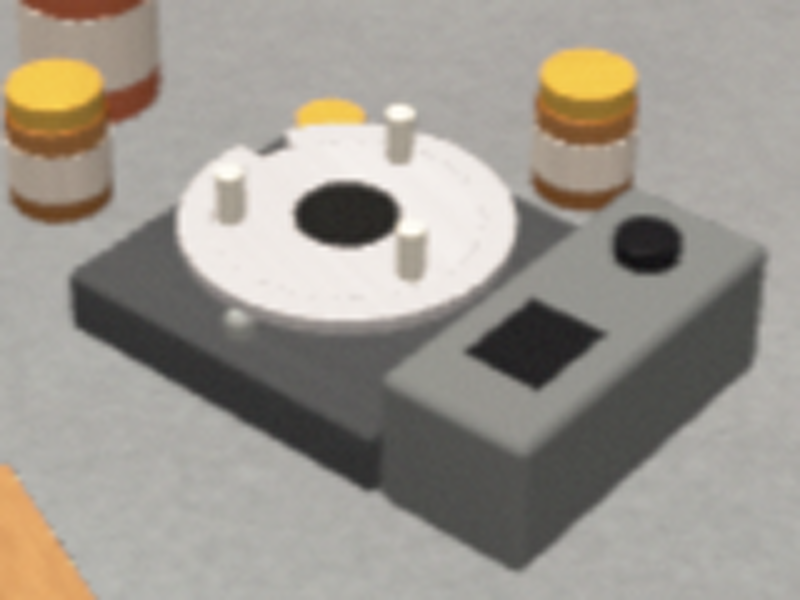

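The top view shows the plate pad at crop (357,241), the notch at (485,235), and the posts at (400,154), (258,242) and (410,313). In the scene view the pin is visible at crop (237,320) and the housing sits on the +y side. Next I'll turn these into positions.

```bash
cat > h.py <<'E'
import numpy as np
from bench import r, vision
def ray(n,u,v,z,c=None):
    c=c or vision.camera_info(n); R=np.array(c["R"]);t=np.array(c["t"])
    d=R.T@np.array([(u-c["cx"])/c["fx"],(v-c["cy"])/c["fy"],1]); o=-R.T@t
    return o+d*(z-o[2])/d[2]
def top(X,Y,z): return ray("top",240+(X+.5)/4.8-.5,120+(Y+.5)/4.5-.5,z)
def sc(X,Y,z): return ray("scene",240+(X+.5)/5-.5,180+(Y+.5)/5-.5,z)
E
python3 - <<'E'
from h import *
np.set_printoptions(precision=4,suppress=True)
C=top(357,241,.067); C2=sc(347,214,.067); print(C,C2, "disc",top(356,243,.064))
def pol(p,c): d=(p-c)[:2]; return np.hypot(*d), np.degrees(np.arctan2(d[1],d[0]))
print("notch",pol(top(484,235,.064),C))
for n,p in zip("201",[(410,313),(400,154),(258,242)]): print("post",n,pol(top(*p,.092),C))
for p in [(229,169),(400,112),(411,230)]: print("sc post",pol(sc(*p,.092),C2))
print("pin sc",pol(sc(237,314,.054),C2),"notch sc",pol(sc(275,143,.064),C2))
# deck corners z=.04
for p in [(450,56),(563,335),(272,440),(155,160)]: print("corner",pol(top(*p,.04),C))
for p in [(72,280),(375,488)]: print("sc corner",pol(sc(*p,.04),C2))
for n,p,z in [("lid",(530,316),.05),("ha",(647,112),.07),("hb",(435,515),.07)]: print(n,top(*p,z),pol(top(*p,z),C))
E
```

```text
[0.558  0.0196 0.067 ] [0.5617 0.0243 0.067 ] disc [0.5571 0.0203 0.064 ]
notch (np.float64(0.07252111041561436), np.float64(-86.49160282689864))
post 2 (np.float64(0.05525094424314096), np.float64(-146.1922160348542))
post 0 (np.float64(0.05504680323436515), np.float64(-26.45710870670227))
post 1 (np.float64(0.05451862884588808), np.float64(94.18009530271506))
sc post (np.float64(0.05522764886166086), np.float64(-29.76015046624853))
sc post (np.float64(0.05619582781985205), np.float64(-145.57380862555817))
sc post (np.float64(0.05558812511389224), np.float64(93.05889769777126))
pin sc (np.float64(0.07815611883711389), np.float64(21.756986104980076)) notch sc (np.float64(0.07383920481076289), np.float64(-89.47670684662424))
corner (np.float64(0.13090110201454053), np.float64(-23.679236432792866))
corner (np.float64(0.13093579886147952), np.float64(-114.61450708100762))
corner (np.float64(0.13014706696938416), np.float64(157.8118892356102))
corner (np.float64(0.1308564071971749), np.float64(65.8840893555681))
sc corner (np.float64(0.13085569043526699), np.float64(-21.54621456200454))
sc corner (np.float64(0.16288758986991847), np.float64(65.84350403239856))
lid [ 0.5143 -0.0798  0.05  ] (np.float64(0.1085982820397584), np.float64(-113.73268178631298))
ha [ 0.6374 -0.1452  0.07  ] (np.float64(0.18296364340354698), np.float64(-64.26827041686097))
hb [ 0.3923 -0.0258  0.07  ] (np.float64(0.1717516868484647), np.float64(-164.67880586100105))
```

Call:
apply_moves(targets=[[30,40,0,0,0,4,-1],[60,78,0,0,0,8,-1],[90,116,0,0,0,8,-1],[120,155,0,0,0,8,-1],[150,194,0,0,0,8,-1],[180,232,0,0,0,8,-1],[210,271,0,0,0,8,-1],[240,310,0,0,0,8,-1]])

```text
time_s: 0.9
tcp_pos: [0.4584, -0.1932, 0.4045]
tool_rot: [[-0.0, 0.854, 0.519], [0.0, 0.519, -0.854], [-1.0, -0.0, -0.0]]
wrist_force: [-0.1, -1.3, 0.5]
width: 0.0002
```

Call:
apply_moves(targets=[[30,40,0,0,0,0,-1],[60,80,0,0,0,0,-1],[90,120,0,0,0,0,-1],[115,150,0,0,0,0,-1],[131,169,0,0,0,0,-1],[131,169,0,0,0,0,-1],[131,169,0,0,0,0,-1]])

```text
time_s: 1.6
tcp_pos: [0.5885, -0.0257, 0.4039]
tool_rot: [[-0.002, 0.854, 0.521], [-0.0, 0.521, -0.854], [-1.0, -0.002, -0.001]]
wrist_force: [-0.7, -0.7, -0.2]
width: -0.0002
```

Run:
```python
from bench import r, vision
import cv2
s=r.read_state(); print(s["time_s"],s["tcp_pos"],s["tool_rot"],s["width"],s["joint_pos"],s["wrist_force"])
im=vision.grab_frame("scene"); cv2.imwrite("pics/s2.png",im[:,:,::-1])
c=vision.camera_info("wrist"); im=vision.grab_frame("wrist"); cv2.imwrite("pics/w2.png",im[:,:,::-1]); print(c)
```

```text
1.6 [ 0.58853297 -0.02574077  0.40393248] [[-1.74088165e-03  8.53627706e-01  5.20880705e-01]
 [-1.34193456e-04  5.20881291e-01 -8.53629113e-01]
 [-9.99998476e-01 -1.55596604e-03 -7.92241430e-04]] -0.00016448345092111744 [-2.32754931e-01  3.29824921e-01  1.43838253e+00 -5.42485140e-04
  1.37504821e+00  7.90264199e-01] [-0.74370561 -0.67757089 -0.18912453]
{'fx': 324.5545466965672, 'fy': 324.5545466965672, 'cx': 318.24778406536615, 'cy': 196.66869261355563, 'R': array([[ 5.19594271e-01, -8.54413127e-01, -3.94960435e-05],
       [-8.22728746e-01, -5.00338518e-01,  2.69775419e-01],
       [-2.30519421e-01, -1.40141268e-01, -9.62923269e-01]]), 't': array([-0.32807418,  0.43492548,  0.51014772])}
```

View pics/s2.png

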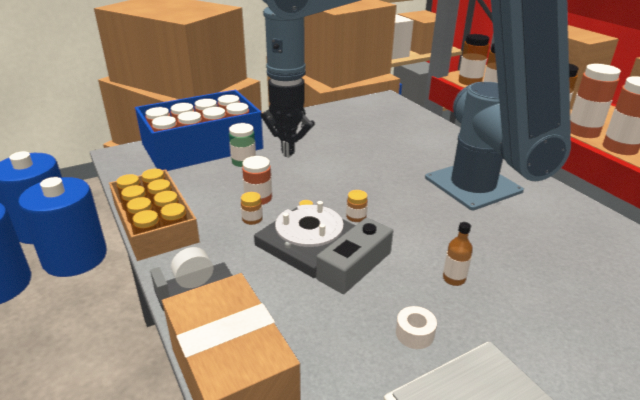

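View pics/w2.png

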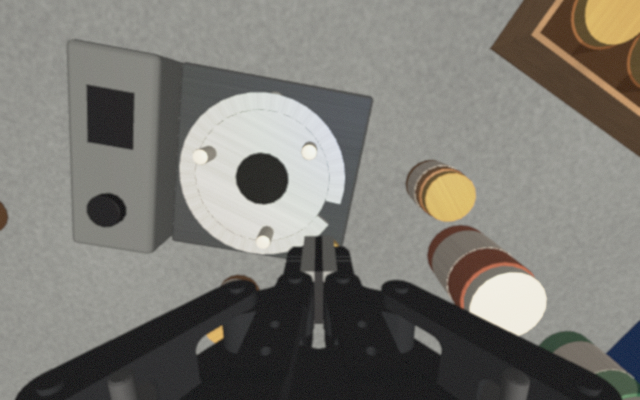

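The wrist view shows the pad at (262,179), posts at (203,156), (309,151) and (263,240), and closed fingers with the tip near (318,240). I'll check the plate position and fingertip projection from here.

Run:
```python
from h import *
C=ray("wrist",262,179,.067);print(C)
for p in [(203,156),(309,151),(264,240)]:
    d=(ray("wrist",*p,.092)-C)[:2]; print(np.hypot(*d),np.degrees(np.arctan2(d[1],d[0])))
c=vision.camera_info("scene"); s=r.read_state()
p=s["tcp_pos"]+.173*s["tool_rot"][:,0]; q=c["R"]@p+c["t"]; print(p,q[:2]/q[2]*c["fx"]+[c["cx"],c["cy"]])
```

```text
[0.55929126 0.01943787 0.067     ]
0.05292887444504693 91.7483840057816
0.0554889148725043 -25.501632655610678
0.05307603465677512 -144.89028370883437
[ 0.58790091 -0.02689638  0.23137809] [287.89619775 154.29137694]
```

Call:
apply_moves(targets=[[0,0,-40,0,0,0,-1],[0,0,-80,0,0,0,-1],[0,0,-115,0,0,0,-1],[0,0,-140,0,0,0,-1],[0,0,-152,0,0,0,-1],[0,0,-158,0,0,0,-1],[0,0,-158,0,0,0,-1]])

```text
time_s: 2.4
tcp_pos: [0.5887, -0.0268, 0.247]
tool_rot: [[0.0, 0.855, 0.519], [-0.0, 0.519, -0.855], [-1.0, 0.0, 0.0]]
wrist_force: [-0.4, 0.3, 0.4]
width: -0.0002
```

Run:
```python
from bench import r, vision
import cv2
im=vision.grab_frame("scene"); a=im[:,:,::-1]; cv2.imwrite("pics/s3.png",cv2.resize(a[120:280,220:400],None,fx=4,fy=3.7,interpolation=cv2.INTER_CUBIC))
im=vision.grab_frame("wrist"); cv2.imwrite("pics/w3.png",im[:,:,::-1])
```

```text
(no output)
```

View pics/s3.png

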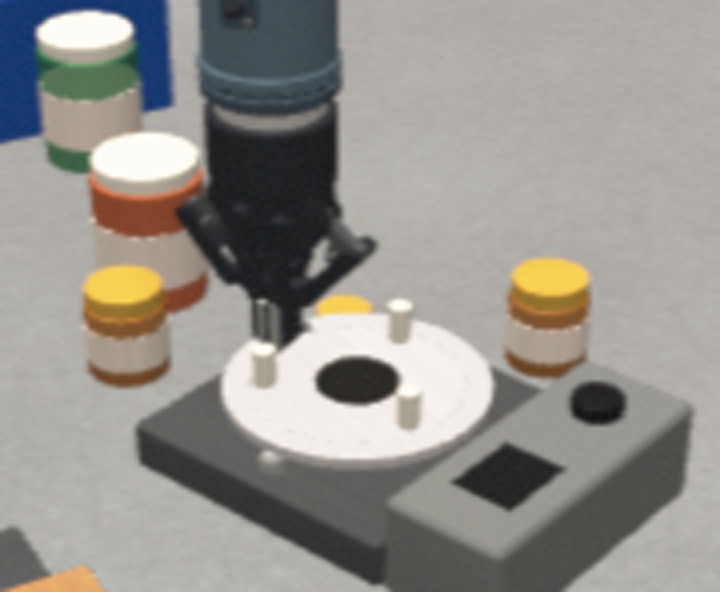

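View pics/w3.png

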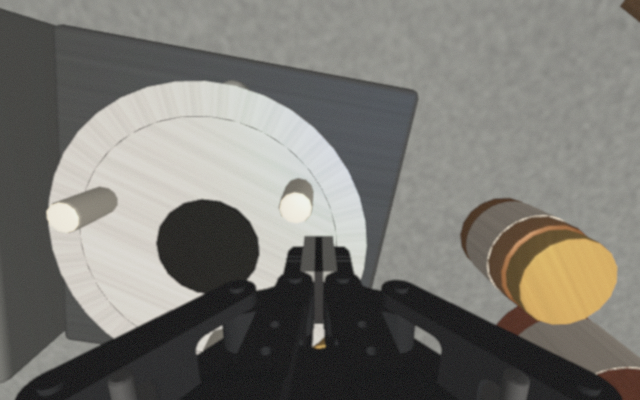

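The fingertip is beside post0 (crop 264,360), behind it in the ccw direction and clear of it. Next I'll work out the arc rows.

Run:
```python
import numpy as np
C=np.array([559.5,20.5])
P=lambda a:C+55*np.array([np.cos(np.radians(a)),np.sin(np.radians(a))])
seq=[[-58.3]+list(np.arange(-52,-3,7))]
seq=[[-58,-51,-44,-37,-30,-23,-16,-9,-2],[-2,5,12,19,26,33,39,43,45]]
p0=np.array([588.7,-26.8])
for s in seq:
    b=p0 if s[0]==-58 else P(s[0])
    print([[*(int(round(v)) for v in P(a)-b),0,0,0,a-s[0],-1] for a in s[1:]])
```

```text
[[5, 5, 0, 0, 0, 7, -1], [10, 9, 0, 0, 0, 14, -1], [15, 14, 0, 0, 0, 21, -1], [18, 20, 0, 0, 0, 28, -1], [21, 26, 0, 0, 0, 35, -1], [24, 32, 0, 0, 0, 42, -1], [25, 39, 0, 0, 0, 49, -1], [26, 45, 0, 0, 0, 56, -1]]
[[0, 7, 0, 0, 0, 7, -1], [-1, 13, 0, 0, 0, 14, -1], [-3, 20, 0, 0, 0, 21, -1], [-6, 26, 0, 0, 0, 28, -1], [-9, 32, 0, 0, 0, 35, -1], [-12, 37, 0, 0, 0, 41, -1], [-15, 39, 0, 0, 0, 45, -1], [-16, 41, 0, 0, 0, 47, -1]]
```

Call:
apply_moves(targets=[[5,5,0,0,0,7,-1],[10,9,0,0,0,14,-1],[15,14,0,0,0,21,-1],[18,20,0,0,0,28,-1],[21,26,0,0,0,35,-1],[24,32,0,0,0,42,-1],[25,39,0,0,0,49,-1],[26,45,0,0,0,56,-1]])

```text
time_s: 3.3
tcp_pos: [0.615, 0.0187, 0.2483]
tool_rot: [[0.002, 0.042, 0.999], [-0.001, 0.999, -0.042], [-1.0, -0.001, 0.002]]
wrist_force: [-2.6, -2.1, 0.8]
width: -0.0001
```

Run:
```python
from bench import r, vision
import cv2
im=vision.grab_frame("top"); a=im[:,:,::-1]; cv2.imwrite("pics/t4.png",cv2.resize(a[120:250,240:400],None,fx=4.8,fy=4.5,interpolation=cv2.INTER_CUBIC))
im=vision.grab_frame("wrist"); cv2.imwrite("pics/w4.png",im[:,:,::-1])
```

```text
(no output)
```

View pics/t4.png

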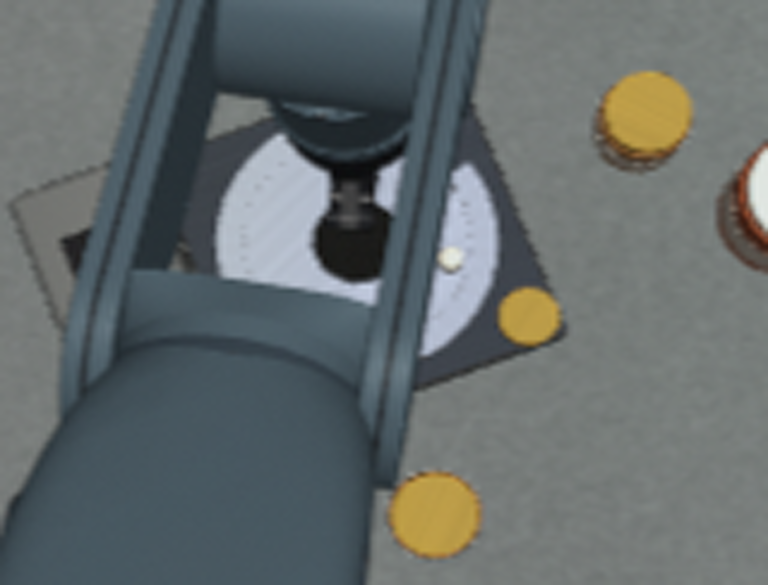

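View pics/w4.png

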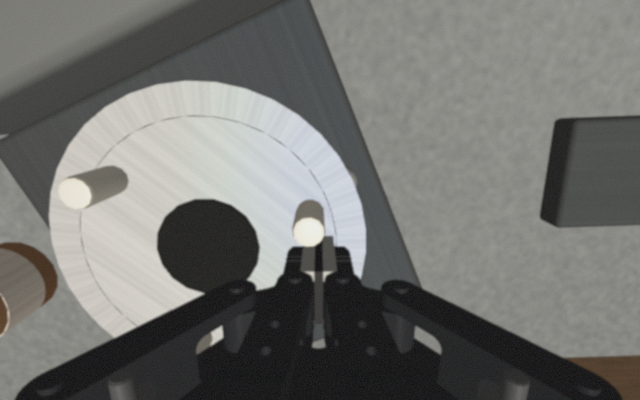

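The post is in front of the fingertip (wrist 309,231) and the plate has turned about 44°. Now the second arc.

Call:
apply_moves(targets=[[0,7,0,0,0,7,-1],[-1,13,0,0,0,14,-1],[-3,20,0,0,0,21,-1],[-6,26,0,0,0,28,-1],[-9,32,0,0,0,35,-1],[-12,37,0,0,0,41,-1],[-15,39,0,0,0,45,-1],[-16,41,0,0,0,47,-1]])

```text
time_s: 4.2
tcp_pos: [0.5992, 0.0596, 0.2481]
tool_rot: [[0.003, -0.698, 0.716], [-0.001, 0.716, 0.698], [-1.0, -0.003, 0.002]]
wrist_force: [0.7, -2.3, -0.6]
width: -0.0
```

Run:
```python
from h import *
import cv2
im=vision.grab_frame("scene"); a=im[:,:,::-1]; cv2.imwrite("pics/s5.png",cv2.resize(a[180:300,240:400],None,fx=5,fy=5,interpolation=cv2.INTER_CUBIC))
print(vision.camera_info("wrist"), r.read_state()["tcp_pos"],r.read_state()["tool_rot"][:,2])
im=vision.grab_frame("wrist"); cv2.imwrite("pics/w5.png",im[:,:,::-1])
```

```text
{'fx': 324.5545466965672, 'fy': 324.5545466965672, 'cx': 318.24778406536615, 'cy': 196.66869261355563, 'R': array([[ 0.71573485,  0.69836789,  0.0024303 ],
       [ 0.67143774, -0.6890838 ,  0.27264422],
       [ 0.19208065, -0.19350918, -0.96211186]]), 't': array([-0.47038047, -0.35452955,  0.12456568])} [0.59902762 0.05974357 0.24798938] [0.71552978 0.69858076 0.00143397]
```

View pics/s5.png

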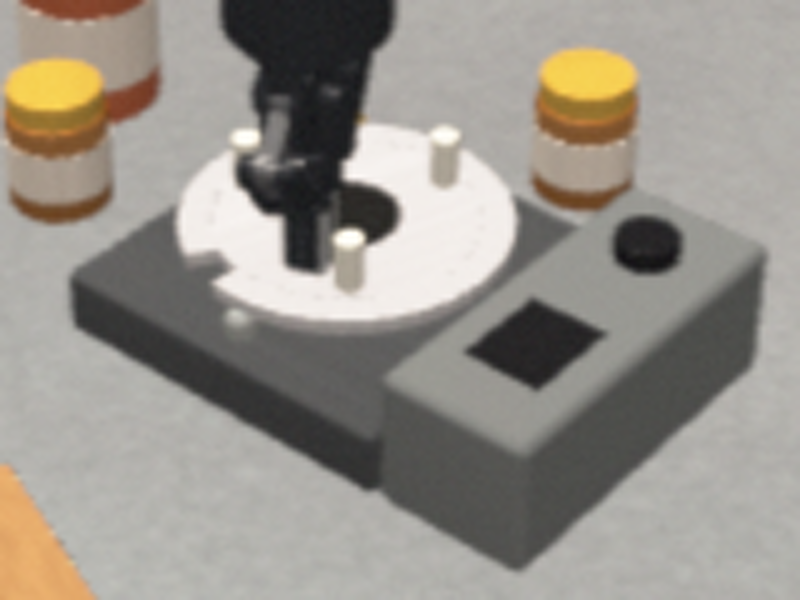

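View pics/w5.png

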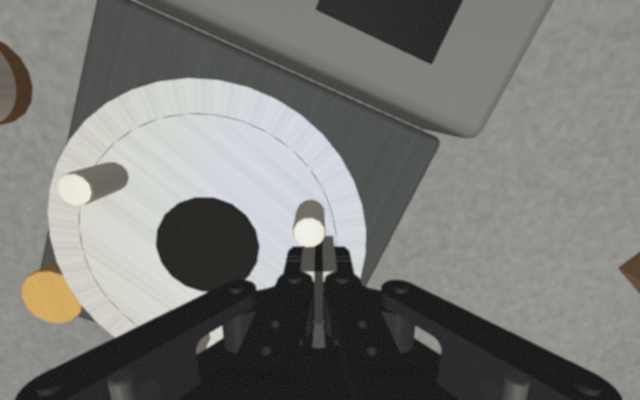

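The notch (scene crop 212,268) is now close to the pin (237,318). I'll measure the remaining angle.

Run:
```python
from h import *
def pol(p,c): d=(p-c)[:2]; return np.hypot(*d), np.degrees(np.arctan2(d[1],d[0]))
C=ray("wrist",208,245,.067);print(C)
print(pol(ray("wrist",309,232,.092),C),pol(ray("wrist",74,189,.092),C))
C2=sc(347,214,.067)
for p in [(349,237),(445,134)]: print(pol(sc(*p,.092),C2))
print("notch",pol(sc(211,268,.064),C2),"pin",pol(sc(237,316,.054),C2))
```

```text
[0.55875278 0.02126242 0.067     ]
(np.float64(0.05431530137498448), np.float64(62.468955355348854)) (np.float64(0.05503382082530681), np.float64(-176.10072197651266))
(np.float64(0.05273886064295328), np.float64(62.625768045557216))
(np.float64(0.05611162558468617), np.float64(-175.119300928957))
notch (np.float64(0.0734524700822855), np.float64(3.1351648603222584)) pin (np.float64(0.07926242594108597), np.float64(22.472713926129206))
```

Run:
```python
import numpy as np
P=lambda a:55*np.array([np.cos(np.radians(a)),np.sin(np.radians(a))])
for a in [49,53,57,59,61,63,64]: print(a,P(a)-P(45),P(a)-P(61))
```

```text
49 [-2.80762637  2.61815395] [ 9.41871748 -6.59505698]
53 [-5.79104669  5.03408009] [ 6.43529716 -4.17913084]
57 [-8.93572604  7.23600827] [ 3.29061781 -1.97720266]
59 [-10.56377885   8.25332857] [ 1.66256501 -0.95988235]
61 [-12.22634385   9.21321093] [0. 0.]
63 [-13.92139548  10.11448587] [-1.69505163  0.90127494]
64 [-14.78045989  10.54279958] [-2.55411604  1.32958865]
```

Call:
apply_moves(targets=[[-2.8,2.6,0,0,0,4,-1],[-5.8,5,0,0,0,8,-1],[-8.9,7.2,0,0,0,12,-1],[-10.6,8.3,0,0,0,14,-1],[-12.2,9.2,0,0,0,16,-1],[-12.2,9.2,0,0,0,16,-1]])

```text
time_s: 4.9
tcp_pos: [0.587, 0.069, 0.2478]
tool_rot: [[0.003, -0.867, 0.498], [-0.0, 0.498, 0.867], [-1.0, -0.002, 0.001]]
wrist_force: [0.8, -0.6, 0.0]
width: 0.0001
```

Run:
```python
from h import *
import cv2
im=vision.grab_frame("scene"); a=im[:,:,::-1]; cv2.imwrite("pics/s6.png",cv2.resize(a[180:300,240:400],None,fx=5,fy=5,interpolation=cv2.INTER_CUBIC))
im=vision.grab_frame("wrist"); cv2.imwrite("pics/w6.png",im[:,:,::-1])
```

```text
(no output)
```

View pics/s6.png

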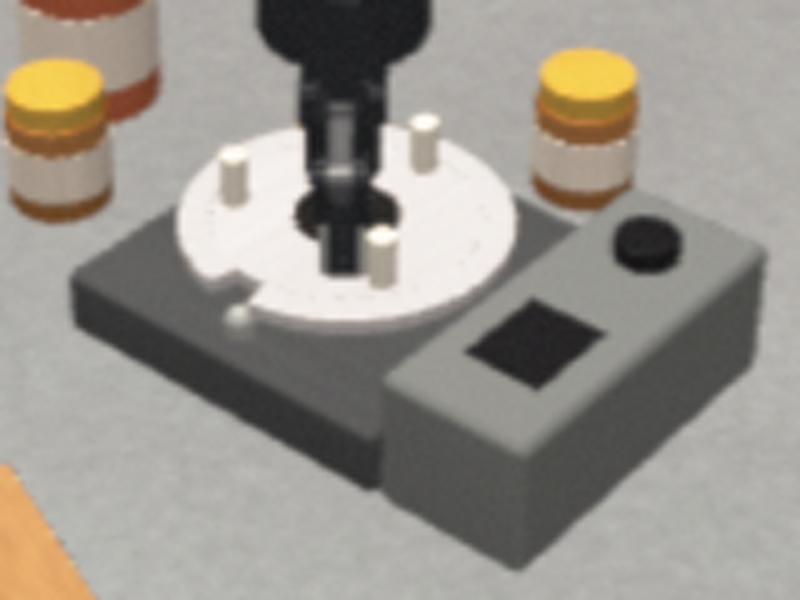

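View pics/w6.png

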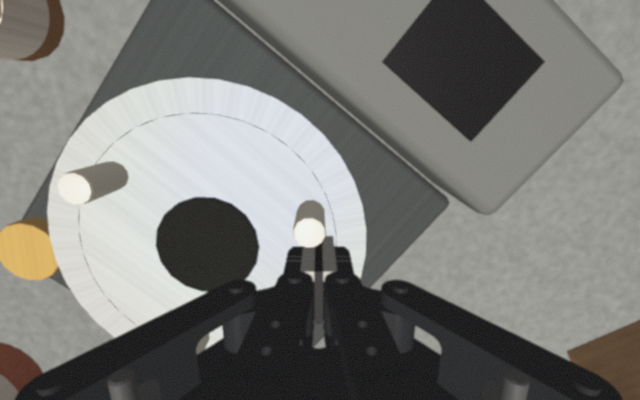

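Run:
```python
from h import *
def pol(p,c): d=(p-c)[:2]; return np.round([1000*np.hypot(*d), np.degrees(np.arctan2(d[1],d[0]))],2)
C=ray("wrist",208,244.5,.067);print(C)
print(pol(ray("wrist",310,232,.092),C),pol(ray("wrist",74,188,.092),C))
C2=sc(347,214,.067)
for p in [(381,235),(425,122),(234,155)]: print(pol(sc(*p,.092),C2))
print("notch",pol(sc(231,288,.064),C2),"pin",pol(sc(238,314,.054),C2))
print("corner wrist z.04",pol(ray("wrist",448,204,.04),C))
print("edge wrist",pol(ray("wrist",448,204,.04),ray("wrist",212,0,.04)),pol(ray("wrist",448,204,.04),ray("wrist",365,290,.04)))
```

```text
[0.55832178 0.02129813 0.067     ]
[54.5  78.08] [  54.92 -160.3 ]
[53.49 78.31]
[  55.77 -160.77]
[ 54.87 -42.05]
notch [75.26 17.04] pin [77.87 22.01]
corner wrist z.04 [130.14  65.81]
edge wrist [162.66  20.68] [ 71.67 110.96]
```

Remaining angle is about 2–3.5° (wrist about 2, scene about 3.5), so I'll advance 2.5° and then back off.

Call:
apply_moves(targets=[[-1,0.5,0,0,0,1,-1],[-2.1,1.1,0,0,0,2.5,-1],[-2.1,1.1,0,0,0,2.5,-1],[-2.1,1.1,0,0,0,2.5,-1],[4,-2,0,0,0,2.5,-1],[8,-5,0,0,0,2.5,-1],[8,-5,0,0,0,2.5,-1]])

```text
time_s: 5.7
tcp_pos: [0.5949, 0.0636, 0.2464]
tool_rot: [[-0.0, -0.889, 0.457], [-0.0, 0.457, 0.889], [-1.0, 0.0, -0.0]]
wrist_force: [0.6, -0.1, 0.6]
width: -0.0003
```

Run:
```python
from h import *
import cv2
im=vision.grab_frame("scene"); a=im[:,:,::-1]; cv2.imwrite("pics/s7.png",cv2.resize(a[180:300,240:400],None,fx=5,fy=5,interpolation=cv2.INTER_CUBIC))
im=vision.grab_frame("wrist"); cv2.imwrite("pics/w7.png",im[:,:,::-1])
```

```text
(no output)
```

View pics/s7.png

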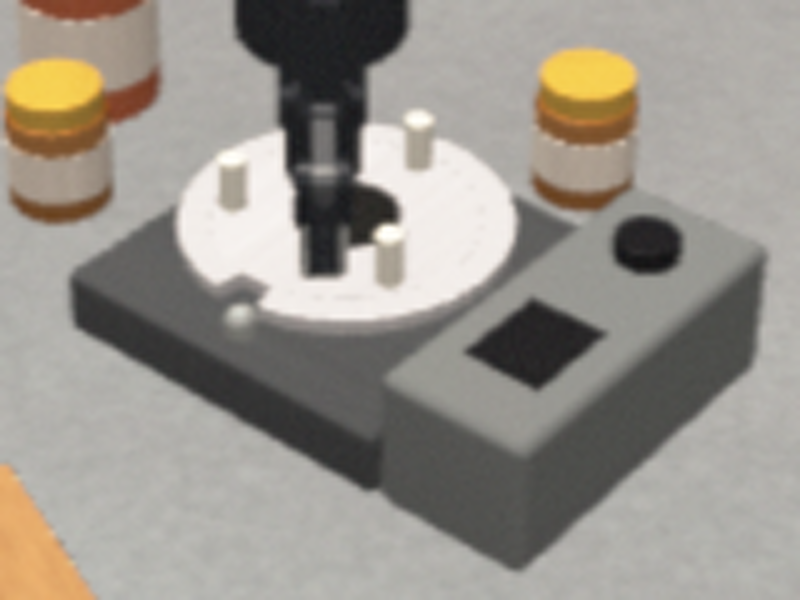

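View pics/w7.png

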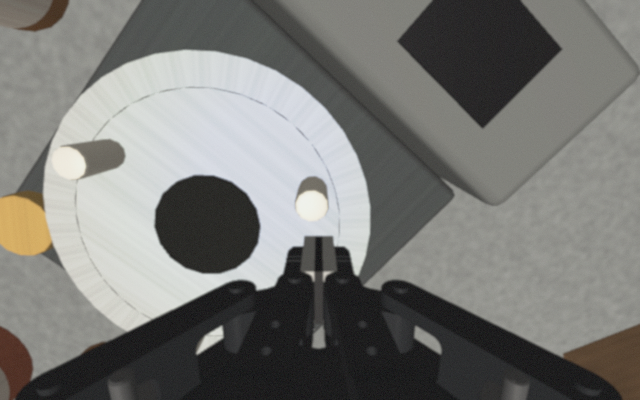

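Run:
```python
from h import *
import cv2
def pol(p,c): d=(p-c)[:2]; return np.round([1000*np.hypot(*d), np.degrees(np.arctan2(d[1],d[0]))],2)
C=ray("wrist",207.5,224,.067);print(C)
print(pol(ray("wrist",312,205,.092),C),pol(ray("wrist",70,161.5,.092),C))
C2=sc(347,214,.067)
for p in [(389,233),(418,119),(233,160)]: print(pol(sc(*p,.092),C2))
print("notch",pol(sc(242,291,.064),C2),"pin",pol(sc(239,314,.054),C2))
print("corner wrist z.04",pol(ray("wrist",452,194,.04),C))
a=cv2.imread("pics/s7.png")[230:350,160:340]; cv2.imwrite("pics/s7c.png",cv2.resize(a,None,fx=4,fy=4,interpolation=cv2.INTER_CUBIC))
```

```text
[0.55780115 0.02134086 0.067     ]
[54.49 81.4 ] [  54.34 -157.28]
[53.22 82.54]
[  55.63 -156.41]
[ 54.35 -37.69]
notch [73.49 21.11] pin [77.58 22.27]
corner wrist z.04 [129.66  66.24]
```

View pics/s7c.png

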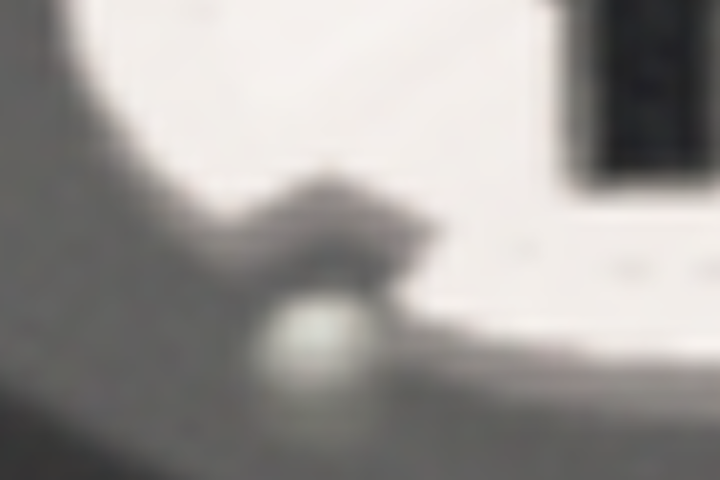

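Plate posts put the notch at about 22.4° and the pin is at 21.3–22.3°, so they're aligned within about 1°. Now I'll go over the centre and press in steps.

Call:
apply_moves(targets=[[0,0,20,0,0,0,-1],[0,0,40,0,0,0,-1],[-18,-21,40,0,0,0,-1],[-36,-43,40,0,0,0,-1],[-36,-43,20,0,0,0,-1],[-36,-43,5,0,0,0,-1],[-36,-43,-3,0,0,0,-1],[-36,-43,-3,0,0,0,-1]])

```text
time_s: 6.6
tcp_pos: [0.5579, 0.0212, 0.2425]
tool_rot: [[-0.003, -0.889, 0.457], [0.001, 0.457, 0.889], [-1.0, 0.003, -0.001]]
wrist_force: [-0.2, -0.1, -0.4]
width: 0.0004
```

Call:
apply_moves(targets=[[0,0,-2,0,0,0,-1],[0,0,-4,0,0,0,-1],[0,0,-6,0,0,0,-1],[0,0,-8,0,0,0,-1],[0,0,-8,0,0,0,-1]])

```text
time_s: 7.1
tcp_pos: [0.5588, 0.0212, 0.2365]
tool_rot: [[0.002, -0.89, 0.457], [-0.0, 0.457, 0.89], [-1.0, -0.002, 0.001]]
wrist_force: [0.1, 0.6, 3.6]
width: -0.0
```

Call:
apply_moves(targets=[[0,0,-2,0,0,0,-1],[0,0,-4,0,0,0,-1],[0,0,-6,0,0,0,-1],[0,0,-7,0,0,0,-1],[0,0,-7,0,0,0,-1]])

```text
time_s: 7.6
tcp_pos: [0.5588, 0.0212, 0.2294]
tool_rot: [[0.002, -0.89, 0.457], [-0.0, 0.457, 0.89], [-1.0, -0.001, 0.001]]
wrist_force: [0.6, 0.6, 4.6]
width: 0.0
```

Call:
apply_moves(targets=[[0,0,-1,0,0,0,-1],[0,0,-2,0,0,0,-1],[0,0,-2,0,0,0,-1]])

```text
time_s: 7.9
tcp_pos: [0.5588, 0.0212, 0.2284]
tool_rot: [[0.002, -0.89, 0.457], [-0.0, 0.457, 0.89], [-1.0, -0.002, 0.001]]
wrist_force: [-3.4, 0.8, 12.1]
width: 0.0002
```

Force rose to 12 N with travel stopped at TCP 0.2284, against 0.228 expected when seated. I'll press a touch more, then retreat straight up.

Call:
apply_moves(targets=[[0,0,-1,0,0,0,-1],[0,0,-1,0,0,0,-1],[0,0,5,0,0,0,-1],[0,0,25,0,0,0,-1],[0,0,65,0,0,0,-1],[0,0,110,0,0,0,-1],[0,0,150,0,0,0,-1],[0,0,170,0,0,0,-1]])

```text
time_s: 8.7
tcp_pos: [0.5589, 0.021, 0.4007]
tool_rot: [[0.005, -0.89, 0.457], [-0.001, 0.457, 0.89], [-1.0, -0.005, 0.002]]
wrist_force: [-0.1, 0.6, -0.9]
width: -0.0
```

Call:
apply_moves(targets=[[0,0,5,0,0,0,-1],[0,0,5,0,0,0,-1],[0,0,5,0,0,0,-1]])

```text
time_s: 9.0
tcp_pos: [0.558, 0.0211, 0.3998]
tool_rot: [[-0.003, -0.889, 0.457], [0.0, 0.457, 0.889], [-1.0, 0.003, -0.001]]
wrist_force: [-0.5, 0.6, 0.3]
width: -0.0002
```

Run:
```python
from h import *
import cv2
im=vision.grab_frame("scene"); a=im[:,:,::-1]; cv2.imwrite("pics/s8.png",cv2.resize(a[180:300,240:400],None,fx=5,fy=5,interpolation=cv2.INTER_CUBIC))
im=vision.grab_frame("wrist"); cv2.imwrite("pics/w8.png",im[:,:,::-1])
```

```text
(no output)
```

View pics/s8.png

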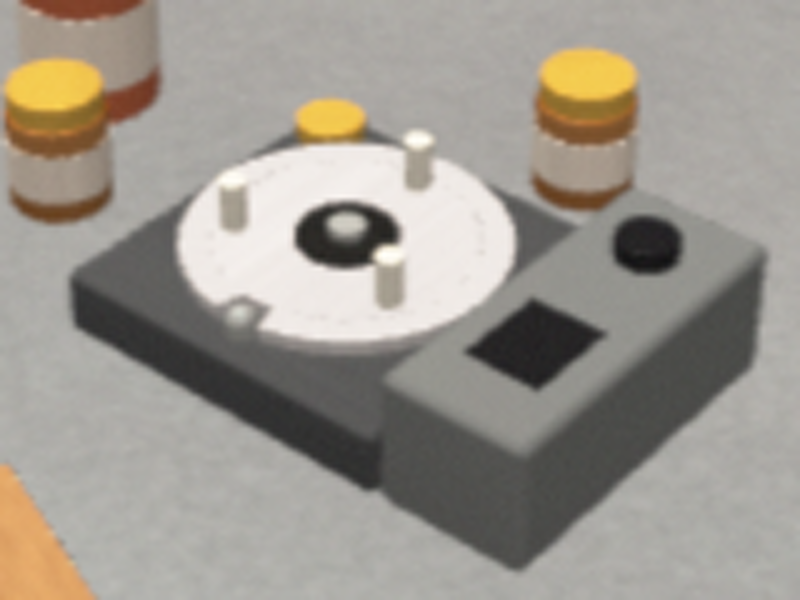

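View pics/w8.png

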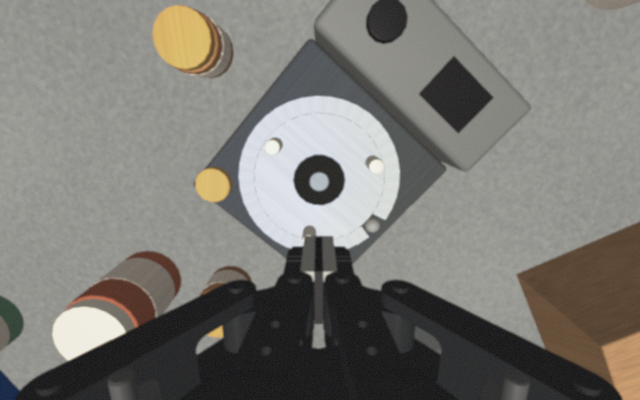

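Run:
```python
from h import *
c=vision.camera_info("scene")
def pr(p): q=c["R"]@p+c["t"]; return q[:2]/q[2]*c["fx"]*5
C=sc(347,214,.067)
print("crop px shift for 12 mm:",pr(C-[0,0,.012])-pr(C),"measured about 21")
print(r.read_state()["wrist_force"]); r.job_done()
```

```text
crop px shift for 12 mm: [-2.43011720e-03  2.05096178e+01] measured about 21
[ 0.48240461  0.82913586 -0.43464863]
the job is handed in; nothing more can be done
```

The plate is turned so its notch is over the pin, pressed down fully as far as my checks can tell, and handed in at about 9 s. No verdict is reported.

**What I did:** I pushed post0 about 109° counter-clockwise with the closed fingertips. I backed off to check the alignment, pressed on the centre pad, then retreated straight up.

**Seating:** Downward travel stopped at TCP z 0.2284 m, against 0.228 m expected when seated, and the force rose to 12 N. In the scene picture the plate dropped about 21 px, where 12 mm should give 20.5 px.

**Alignment:** Before pressing, the notch was within about 1° of the pin. The cameras disagreed slightly on the pin's angle (21.3–22.3°). The last pictures show the pin in the notch.

**Surroundings:** The arm is clear above, with wrist force about zero. In the last pictures the nearby jars and the lid look undisturbed. I did not re-image the bottle and label roll after the press, but the arm never went near them.

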